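Lever open the stuck bit case with a chisel

TASK

The orange-and-black bit case on the plywood plinth is stuck shut. First take the sanding block off its lid and set it down flat on the bench without dropping it; then put the blade of the wide orange-handled chisel under the steel lip at the lid's front edge, lever the lid up and tip it right back past upright, moving the lid only with the chisel, never with the gripper or arm. Finally lay the chisel down flat on the bench; do not disturb the other tools, bottles, cup, tape measure and clamp.

Things in the scene. Friction and masses are not known exactly. Their poses are not given: they have to be found in the camera images.
- plinth: Fixed plywood plinth under the bit case. Origin on the bench under the case; x from the case's front (lip side) to its back, y along the front, z up. In this frame, mm: plywood x -78..54, y -88..88, z 0..60; case x -43..45, y -75..75, z 60..102 (lid top when shut); dark wooden ledge in front of the case x -75..-45, y -60..60, top z = 76: it lies under the lip and is the fulcrum.
- lip_edge (a point): Middle of the front edge of the lid's steel lip, 60 mm wide (plinth y), 3 mm thick. Lid shut: at plinth (-62, 0, 90) mm, underside at z = 88, so the slot over the ledge is 12 mm high (z 76..88), open to front and sides. The lip overhangs the case's front by 19 mm; in the inner 4 mm (x > -47, within 12 mm of the middle) is the lid's plastic catch.
- case_hinge (a point): Middle of the lid's hinge axis, at plinth (45, 0, 88) mm, axis along the plinth's y. The lip's underside lies in the plane through this axis, its front edge 107 mm from it.
- case_lid (a joint): Lid angle in rad: 0 shut, 1.57 upright, stop at 1.83 (tipped back). The stiff hinge holds the lid where it is left; about 3 N at the lip moves it.
- sanding_mid (a point): Centre of the grey sanding block, 60 x 103 x 34 mm (x, y, z), 0.12 kg, lying flat on the lid at the start; y is its long axis.
- chisel_grip (a point): Wide chisel, lying: orange handle, steel blade 25 mm wide, 5 mm thick; 276 mm long, 0.19 kg. Point on the handle's axis, 13.5 mm above the bench; y axis to the handle's end, -y to the blade's edge, z up off the blade's flat. Handle 30 mm wide, 27 mm high, from 29 mm before this point (blade side) to 103 mm behind it. Centre of mass within 25 mm of the point.
- chisel_tip (a point): Middle of the chisel's cutting edge, 173 mm from point chisel_grip along -y and 3 mm lower; the blade is 5 mm thick here and its last 104 mm are straight.
- narrow_chisel_mid (a point): Bystander: narrow chisel with pale wooden handle, 31 x 276 x 27 mm, middle; y is its long axis, blade to -y.
- screwdriver_mid (a point): Bystander: screwdriver with green handle, 33 x 223 x 28 mm, middle; y is its long axis.
- glue_mid (a point): Bystander: upright yellow glue bottle with orange nozzle, 65 mm across, 212 mm high; 90 mm up its axis.
- epoxy_mid (a point): Bystander: upright white bottle with black cap, 58 mm across, 160 mm high; 70 mm up its axis.
- cup_mid (a point): Bystander: white mixing cup, 72 mm across, 75 mm high, centre.
- tape_mid (a point): Bystander: yellow tape measure, 37 x 77 x 62 mm, centre; y is its long axis.
- spring_clamp_mid (a point): Bystander: orange spring clamp lying on its side, 84 x 137 x 26 mm, centre; y is its long axis.

How it is judged:
By the outcome, as a careful person would: the job done as asked, in the order asked, and still so for the second after the job is handed in, with the robot touching nothing.
It also fails if it takes over 64 s, if anything falls off the work surface, if the arm or the gripper's body presses on something with over 40 N, if the wrist force passes 120 N, or if a joint passes its speed limit or range.

ROBOT

A 6-joint arm with a two-finger parallel gripper is mounted at the origin on the work surface; the furniture and walls round the work are solid. World frame = base frame: x ahead of the robot, y to its left, z up, the work surface at z = 0. Lengths are in m, angles in rad, forces in N, time in s.
With the tool pointing down it reaches from about 0.275 to 0.85 m from the base axis. Payload 5.2 kg.
Tool frame: the origin (TCP) lies between the finger pads; the fingertips stand ahead of it and the grasp point (between the pads) lies 6 mm ahead of it (tip_extent is the z of the fingertips in the tool frame, in m); z points along the fingers, y is the line along which they close (so a half turn about z gives the same grasp; the last joint's range is limited). The gripper opens to 85 mm and grips with 20 to 120 N. Pads are 22 mm wide; open, the fingers measure 114 mm over their backs; the gripper's body (76 mm by 85 mm) begins 54 mm behind the grasp point. The pads swing forward as they close: fully open they stand 13 mm farther back than shut.
Start: joints at [-1.358, 0.259, 1.535, -0, 1.348, -0.203], TCP at [0.222, -0.503, 0.256] pointing down, gripper open.
Joint ranges: [-3.14, 3.14], [-0.91, 2.08], [0.19, 2.58], [-1.22, 4.36], [0.22, 2.71], [-3.12, 3.12]. Speed limits (rad/s): [2.57, 2.57, 3.14, 3.14, 3.14, 3.14].

INTERFACE

Orientations are given as a rotation vector (axis times angle).
In Python, from workcell import get_obs, snapshot, camera_model, close_job, tip_extent gives the robot as it stands.
- The arm moves only by the shell command python3 -m handwheel 'ROWS' [FORCE]. ROWS is JSON, a list of rows, each an object with "slide": the shift along the world's x, y, z in mm, a list of three; "angular": the turn, a rotation vector about the world's x, y, z in rad, a list of three; "hand": the finger opening in mm, from 0 to 85.4. A call has 1 to 10 rows; each row is the pose to reach, as a shift and turn from the pose commanded when the call began; what a row does not reach only later rows make up. A row lasts 1/10 s, in which the tool goes at most 50 mm and 8.59 degrees, less where a joint would pass 70% of its speed; a pose out of reach is approached as far as the arm can. A call with a gripper value outside its range is refused whole. The fingers move at their own pace and stop on an object; FORCE is the grip in N (left out, the last holds). Time passes only in rows, so rows that repeat a pose let the fingers close. It gives the time, the measured TCP pose, the force, the opening and the grip force at its end, in the units of the state.
- get_obs(): the state, without advancing time (a new reading comes with each control period).
- snapshot(name): name is "scene" or "top"; returns (picture, depth): 400x640x3 uint8, blue, green, red; 400x640 float32, m along the optical axis (not along the pixel's ray), 0 where there is no reading.
- camera_model(name): a dict with "fx", "fy", "cx", "cy" (pixels), "extrinsics" (4x4, takes a point from world to camera coordinates). Camera axes: x right, y up, looking along -z (the intrinsics and any distortion apply to the point x, -y, -z); pixel columns grow to the right and rows downward; lengths in m; the calibration is good to about 2 mm. A picture is of the moment at which its call begins. camera_model takes no time and is no camera call.
- close_job(): hands the job in; it is judged then, once.
The state is a dict: "time_s": time; "q": joint angles; "dq": joint speeds; "joint_efforts": joint torques, N m; "tool_pos": TCP position; "eef_rot": TCP orientation; "wrist_force": force on the tool from outside, world axes, zero at the start; "torque": the same for the moment, N m; "width": finger opening in m; "gripper_force": force on a finger pad.
Only numpy, scipy, OpenCV 4.12 (cv2) and the standard library are available. Lean on these libraries where they do the work, as an engineer would, in place of code of your own. Each camera call takes 0.05 s, during which the arm holds its last target. There are 200 camera calls.

## Working session

There is one attempt and no reset: what is moved stays moved. The work goes in short steps, Python scripts to look and compute and a shell command to move; the robot and the scene stay as the last step left them, time stands still between calls to the robot, and variables do not carry over. Pictures are saved under pics/ and viewed, at most 10 in all, crops included, and the job is handed in when it is done.

```bash
ls; mkdir -p pics
python3 - <<'E'
from workcell import *
import cv2,numpy as np
for n in("scene","top"):
    p,d=snapshot(n); cv2.imwrite(f"pics/{n}0.png",p); np.save(f"{n}0.npy",d)
    m=camera_model(n); print(m)
print(get_obs(),tip_extent)
E
```

```text
pics
{'fx': 405.7731157387179, 'fy': 405.7731157387179, 'cx': 317.1868311428441, 'cy': 195.11630480167523, 'extrinsics': array([[-0.51376243, -0.85763162,  0.02271948,  0.3215523 ],
       [ 0.36700392, -0.1957624 ,  0.90938727, -0.29822088],
       [-0.77547166,  0.47554715,  0.41532953, -1.0066513 ],
       [ 0.        ,  0.        ,  0.        ,  1.        ]])}
{'fx': 424.7537338056139, 'fy': 424.7537338056139, 'cx': 315.9308929044746, 'cy': 193.5576350971413, 'extrinsics': array([[ 0.01871109, -0.99974755, -0.01243874,  0.02621917],
       [ 0.99237603,  0.01705445,  0.1220613 , -0.64259169],
       [-0.12181835, -0.01462781,  0.99244462, -1.56113749],
       [ 0.        ,  0.        ,  0.        ,  1.        ]])}
{'time_s': 0.1, 'q': array([-1.35781565e+00,  2.59317356e-01,  1.53596072e+00,  1.30901381e-05,
        1.34801373e+00, -2.02775355e-01]), 'dq': array([ 4.78864589e-05, -1.82639653e-03, -2.47389020e-03,  7.77268811e-06,
       -1.26866556e-05, -3.67146889e-04]), 'joint_efforts': array([ 1.54321118e-03, -4.46970069e+01, -2.91247362e+01, -3.15522175e-04,
        6.38661862e-03, -3.61874200e-06]), 'tool_pos': array([ 0.22208021, -0.50270174,  0.25553756]), 'eef_rot': array([-3.07229583e+00, -6.48019517e-01, -6.42718973e-06]), 'wrist_force': array([ 0.47151282, -0.5778286 , -0.09897413]), 'torque': array([ 0.05781894, -0.0188086 , -0.04135529]), 'gripper_force': 0.0, 'width': 0.08541710432989683} 0.025
```

View pics/top0.png

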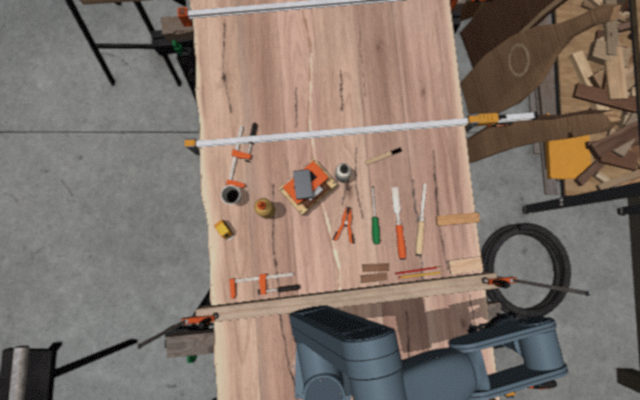

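View pics/scene0.png

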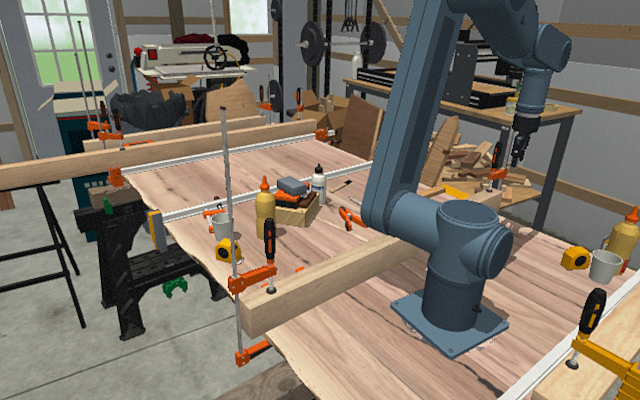

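```bash
python3 - <<'E'
import cv2
p=cv2.imread("pics/top0.png")
cv2.imwrite("pics/c1.png",cv2.resize(p[150:220,260:360],None,fx=8,fy=8,interpolation=cv2.INTER_CUBIC))
cv2.imwrite("pics/c2.png",cv2.resize(p[140:270,330:450],None,fx=4.5,fy=4.5,interpolation=cv2.INTER_CUBIC))
E
cat > h.py <<'E'
import numpy as np
from workcell import *
def pt(n,u,v,z=None,d=None):
    m=camera_model(n);E=m["extrinsics"];R=E[:3,:3];t=E[:3,3]
    r=R.T@np.array([(u-m["cx"])/m["fx"],-(v-m["cy"])/m["fy"],-1]);o=-R.T@t
    s=(z-o[2])/r[2] if d is None else d
    return o+s*r
def px(n,P):
    m=camera_model(n);E=m["extrinsics"];c=E[:3,:3]@P+E[:3,3]
    return m["cx"]+m["fx"]*c[0]/-c[2], m["cy"]-m["fy"]*c[1]/-c[2]
E
```

```text
(no output)
```

View pics/c1.png

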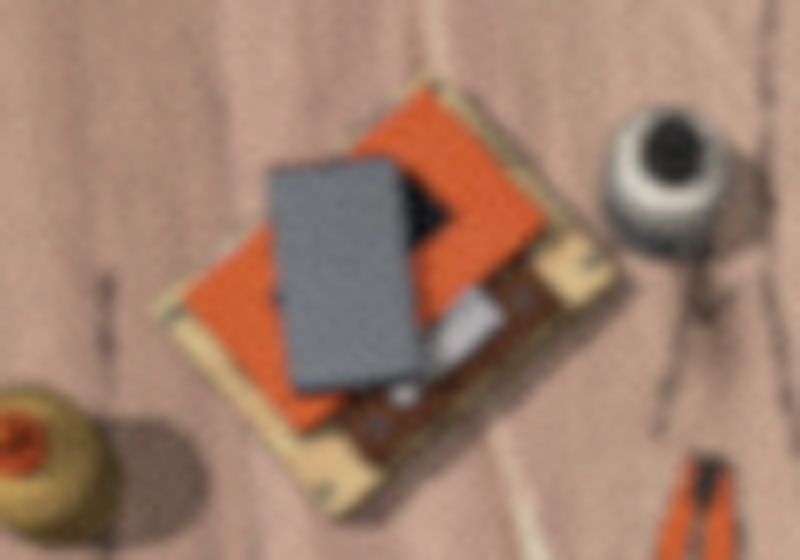

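View pics/c2.png

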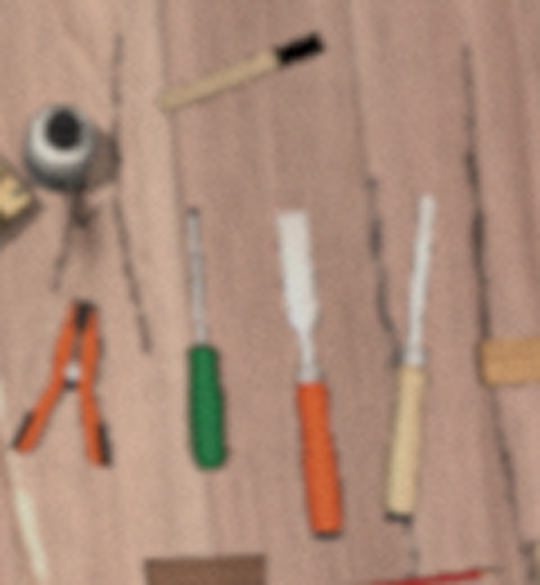

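Run:
```python
from h import *
import cv2
f=lambda U,V,z,s=8,o=(260,150):pt("top",(U+.5)/s-.5+o[0],(V+.5)/s-.5+o[1],z)
def fit(pts,loc):
    A=np.array(pts)[:,:2];L=np.array(loc)
    a=A-A.mean(0);l=L-L.mean(0)
    U,_,V=np.linalg.svd(l.T@a);R=(U@np.diag([1,np.linalg.det(U@V)])@V).T
    t=A.mean(0)-R@L.mean(0); print("t",t,"yaw",np.arctan2(R[1,0],R[0,0]),"res",((R@L.T).T+t-A).round(4).tolist());return R,t
# plywood: left=back? front is lower-right. corners
pl=[f(155,310,.06),f(428,80,.06),f(625,280,.06),f(340,520,.06)]
# x axis front->back = toward upper-left ; y=left of x => toward lower-left
fit(pl,[(.054,.088),(.054,-.088),(-.078,-.088),(-.078,.088)])
li=[f(185,295,.102),f(428,90,.102),f(548,215,.102),f(305,432,.102)]
fit(li,[(.045,.075),(.045,-.075),(-.043,-.075),(-.043,.075)])
bl=[f(270,170,.136),f(393,157,.136),f(425,378,.136),f(298,392,.136)]
fit(bl,[(.03,-.0515),(-.03,-.0515),(-.03,.0515),(.03,.0515)])
g=lambda U,V,z:f(U,V,z,4.5,(330,140))
print("tip",g(293,212,.0105+.0025),"neck",g(309,380,.0135),"end",g(328,533,.0135))
print("screw",g(193,210,.01),g(210,467,.014),"narrow",g(427,197,.01),g(400,518,.013))
print("clamp",g(85,300,.02),g(25,450,.02),g(102,462,.02))
print("epoxy top",g(65,127,.16),"brush",g(165,105,.005),g(320,42,.005))
print("glue top",f(20,445,.212))
d=np.load("top0.npy")
for u,v in [(303,184),(321,177),(317,191),(345,170),(373,200)]:
    print(u,v,pt("top",u,v,d=d[v,u]).round(4))
```

```text
t [0.67383804 0.07574857] yaw 0.7384328609092005 res [[-0.0023, 0.0014], [0.005, -0.0036], [0.0007, 0.0012], [-0.0034, 0.001]]
t [0.67619137 0.07520137] yaw 0.7433083990202524 res [[0.0002, 0.0028], [0.0053, 0.0009], [-0.0025, -0.003], [-0.003, -0.0007]]
t [0.66432912 0.08336746] yaw 1.7191131551626098 res [[0.0003, 0.0022], [0.0024, -0.0025], [-0.0006, -0.0015], [-0.0022, 0.0018]]
tip [ 0.67683256 -0.26312116  0.013     ] neck [ 0.53420958 -0.27591647  0.0135    ] end [ 0.40710713 -0.29108953  0.0135    ]
screw [ 0.67753707 -0.17850937  0.01      ] [ 0.4599155  -0.19278196  0.014     ] narrow [ 0.6921117  -0.37768633  0.01      ] [ 0.42061568 -0.35116008  0.013     ]
clamp [ 0.59788415 -0.08653435  0.02      ] [ 0.47110803 -0.0375984   0.02      ] [ 0.46233658 -0.10198699  0.02      ]
epoxy top [ 0.71977479 -0.06092042  0.16      ] brush [ 0.7692342  -0.15478424  0.005     ] [ 0.82678818 -0.28836046  0.005     ]
glue top [0.57845729 0.21510017 0.212     ]
303 184 [0.6628 0.0826 0.1411]
321 177 [0.6942 0.0195 0.109 ]
317 191 [0.6456 0.0333 0.0878]
345 170 [ 0.7146 -0.065   0.1462]
373 200 [ 0.6242 -0.1802  0.013 ]
```

```bash
python3 -m handwheel '[{"slide":[300,400,0],"angular":[0,0,-0.27],"hand":85},{"slide":[300,400,0],"angular":[0,0,-0.27],"hand":85},{"slide":[300,400,0],"angular":[0,0,-0.27],"hand":85},{"slide":[300,400,0],"angular":[0,0,-0.27],"hand":85},{"slide":[300,400,0],"angular":[0,0,-0.27],"hand":85},{"slide":[300,400,0],"angular":[0,0,-0.27],"hand":85},{"slide":[300,400,0],"angular":[0,0,-0.27],"hand":85},{"slide":[300,400,0],"angular":[0,0,-0.27],"hand":85},{"slide":[300,400,0],"angular":[0,0,-0.27],"hand":85},{"slide":[300,400,0],"angular":[0,0,-0.27],"hand":85}]' 60
python3 - <<'E'
from h import *
d=np.load("top0.npy")
for u in (290,310):
  for v in (215,230,245,260,270,280,290,300): print(u,v,pt("top",u,v,d=d[v,u]).round(3))
E
```

```text
time_s: 1.1
tool_pos: [0.5224, -0.1019, 0.2561]
eef_rot: [-3.133, -0.229, 0.001]
wrist_force: [0.4, -0.8, 0.1]
width: 0.0849
gripper_force: 0.0
290 215 [ 0.563  0.137 -0.005]
290 230 [0.505 0.135 0.001]
290 245 [0.448 0.133 0.   ]
290 260 [0.391 0.132 0.001]
290 270 [0.354 0.131 0.002]
290 280 [0.317 0.13  0.001]
290 290 [0.282 0.127 0.023]
290 300 [0.254 0.122 0.085]
310 215 [0.563 0.059 0.005]
310 230 [0.506 0.058 0.003]
310 245 [ 0.449  0.057 -0.004]
310 260 [0.393 0.056 0.002]
310 270 [ 0.355  0.055 -0.004]
310 280 [0.319 0.054 0.003]
310 290 [0.282 0.054 0.002]
310 300 [0.256 0.051 0.089]
```

```bash
python3 -m handwheel '[{"slide":[142,185,0],"angular":[0,0,0],"hand":85},{"slide":[142,185,0],"angular":[0,0,0],"hand":85},{"slide":[142,185,0],"angular":[0,0,0],"hand":85},{"slide":[142,185,0],"angular":[0,0,0],"hand":85},{"slide":[142,185,0],"angular":[0,0,0],"hand":85},{"slide":[142,185,-50],"angular":[0,0,0],"hand":85},{"slide":[142,185,-80],"angular":[0,0,0],"hand":85},{"slide":[142,185,-80],"angular":[0,0,0],"hand":85}]'
python3 - <<'E'
from h import *
import cv2
p,_=snapshot("top");q,_=snapshot("scene")
a=cv2.resize(p[140:230,250:370],(600,450),interpolation=cv2.INTER_CUBIC)
cv2.imwrite("pics/g1.png",np.vstack([cv2.resize(p[150:220,260:360],(500,350)),cv2.resize(q[130:240,220:377],(500,250*500//714*2))[:250]]))
E
```

```text
time_s: 1.9
tool_pos: [0.6601, 0.0818, 0.17]
eef_rot: [-3.132, -0.23, 0.019]
wrist_force: [-0.1, 0.5, -0.5]
width: 0.0848
gripper_force: 0.0
```

View pics/g1.png

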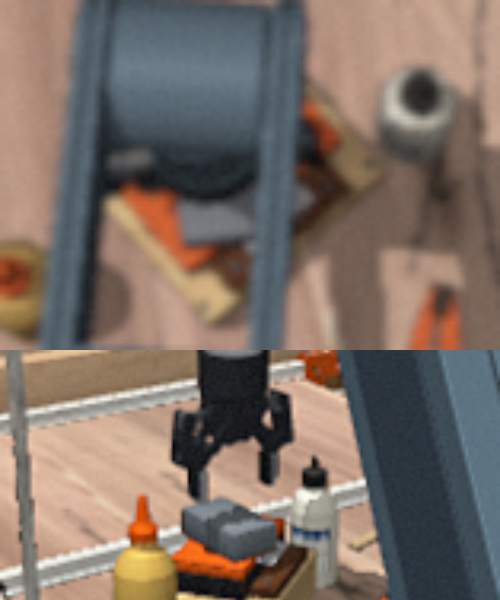

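```bash
python3 -m handwheel '[{"slide":[0,0,-20],"angular":[0,0,0],"hand":85},{"slide":[0,0,-41],"angular":[0,0,0],"hand":85},{"slide":[0,0,-41],"angular":[0,0,0],"hand":85},{"slide":[0,0,-41],"angular":[0,0,0],"hand":55},{"slide":[0,0,-41],"angular":[0,0,0],"hand":50},{"slide":[0,0,-41],"angular":[0,0,0],"hand":50},{"slide":[0,0,-41],"angular":[0,0,0],"hand":50},{"slide":[0,0,-41],"angular":[0,0,0],"hand":50}]' 50
```

```text
time_s: 2.8
tool_pos: [0.6651, 0.081, 0.1384]
eef_rot: [3.133, 0.229, 0.007]
wrist_force: [-1.8, -0.4, 6.2]
width: 0.0592
gripper_force: 54.6
```

```bash
python3 -m handwheel '[{"slide":[0,0,20],"angular":[0,0,0],"hand":50},{"slide":[0,0,60],"angular":[0,0,0],"hand":50},{"slide":[-40,0,60],"angular":[0,0,0],"hand":50},{"slide":[-80,0,60],"angular":[0,0,0],"hand":50},{"slide":[-120,0,60],"angular":[0,0,0],"hand":50},{"slide":[-160,0,60],"angular":[0,0,0],"hand":50},{"slide":[-200,0,60],"angular":[0,0,0],"hand":50},{"slide":[-230,5,60],"angular":[0,0,0],"hand":50},{"slide":[-230,5,20],"angular":[0,0,0],"hand":50},{"slide":[-230,5,-20],"angular":[0,0,0],"hand":50}]'
python3 -m handwheel '[{"slide":[0,0,-30],"angular":[0,0,0],"hand":50},{"slide":[0,0,-60],"angular":[0,0,0],"hand":50},{"slide":[0,0,-70],"angular":[0,0,0],"hand":50},{"slide":[0,0,-70],"angular":[0,0,0],"hand":50},{"slide":[0,0,-70],"angular":[0,0,0],"hand":50}]'
```

```text
time_s: 3.8
tool_pos: [0.435, 0.0862, 0.1172]
eef_rot: [3.132, 0.229, 0.012]
wrist_force: [1.4, -0.0, -1.6]
width: 0.0593
gripper_force: 54.5
time_s: 4.3
tool_pos: [0.4348, 0.0861, 0.0465]
eef_rot: [3.133, 0.229, 0.003]
wrist_force: [-0.6, -0.5, -0.9]
width: 0.0595
gripper_force: 54.3
```

```bash
python3 -m handwheel '[{"slide":[0,0,-4],"angular":[0,0,0],"hand":50},{"slide":[0,0,-7],"angular":[0,0,0],"hand":50},{"slide":[0,0,-9],"angular":[0,0,0],"hand":50},{"slide":[0,0,-9],"angular":[0,0,0],"hand":50},{"slide":[0,0,-9],"angular":[0,0,0],"hand":50}]'
```

```text
time_s: 4.8
tool_pos: [0.4342, 0.0861, 0.0373]
eef_rot: [3.133, 0.229, 0.002]
wrist_force: [-2.7, -0.4, 8.6]
width: 0.0597
gripper_force: 55.6
```

```bash
python3 -m handwheel '[{"slide":[0,0,0],"angular":[0,0,0],"hand":66},{"slide":[0,0,0],"angular":[0,0,0],"hand":80},{"slide":[0,0,0],"angular":[0,0,0],"hand":80},{"slide":[0,0,30],"angular":[0,0,0],"hand":85},{"slide":[0,0,70],"angular":[0,0,0],"hand":85},{"slide":[0,0,110],"angular":[0,0,0],"hand":85},{"slide":[0,-50,130],"angular":[0,0,-0.036],"hand":85},{"slide":[20,-100,130],"angular":[0,0,-0.036],"hand":85},{"slide":[40,-145,130],"angular":[0,0,-0.036],"hand":85},{"slide":[60,-190,130],"angular":[0,0,-0.036],"hand":85}]'
python3 -m handwheel '[{"slide":[4,-50,0],"angular":[0,0,0],"hand":85},{"slide":[8,-100,0],"angular":[0,0,0],"hand":85},{"slide":[10,-150,0],"angular":[0,0,0],"hand":85},{"slide":[10,-178,-20],"angular":[0,0,0],"hand":70},{"slide":[10,-178,-40],"angular":[0,0,0],"hand":60},{"slide":[10,-178,-70],"angular":[0,0,0],"hand":60},{"slide":[10,-178,-70],"angular":[0,0,0],"hand":60}]'
python3 - <<'E'
from h import *
import cv2
o=get_obs();print(o["q"],o["tool_pos"])
p,_=snapshot("top")
cv2.imwrite("pics/g2.png",cv2.resize(p[150:290,280:440],(800,700)) [:600])
E
```

```text
time_s: 5.8
tool_pos: [0.4918, -0.1004, 0.1668]
eef_rot: [3.136, 0.173, 0.002]
wrist_force: [0.7, 1.0, -0.3]
width: 0.085
gripper_force: 0.0
time_s: 6.5
tool_pos: [0.4987, -0.2751, 0.0922]
eef_rot: [-3.131, -0.171, 0.01]
wrist_force: [0.0, 1.0, -0.5]
width: 0.0599
gripper_force: 0.0
[-6.99922059e-01  4.55637997e-01  1.68409821e+00  1.97212522e-05
  1.01056040e+00  7.62047296e-01] [ 0.49869604 -0.27511528  0.09222735]
```

View pics/g2.png

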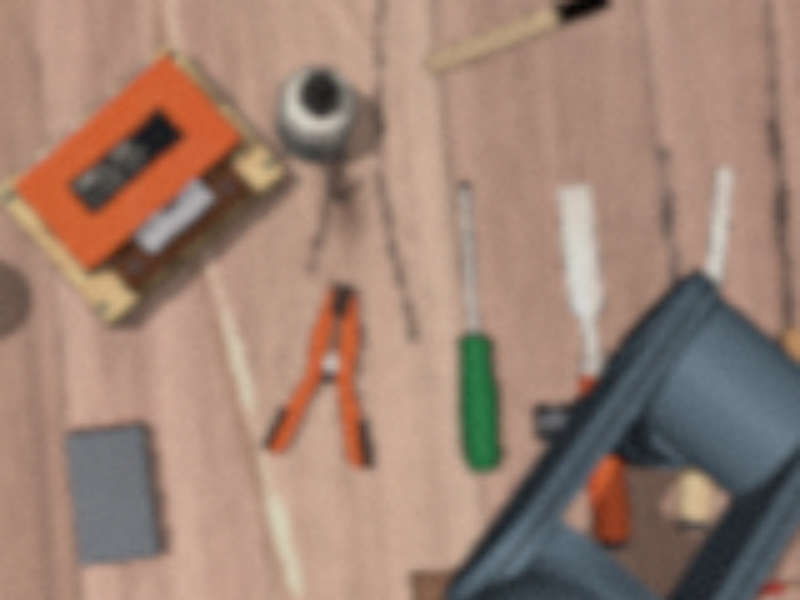

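```bash
python3 -m handwheel '[{"slide":[0,0,-35],"angular":[0,0,0],"hand":60},{"slide":[0,0,-60],"angular":[0,0,0],"hand":60},{"slide":[0,0,-69],"angular":[0,0,0],"hand":60},{"slide":[0,0,-69],"angular":[0,0,0],"hand":60},{"slide":[0,0,-69],"angular":[0,0,0],"hand":40},{"slide":[0,0,-69],"angular":[0,0,0],"hand":20},{"slide":[0,0,-69],"angular":[0,0,0],"hand":20},{"slide":[0,0,-69],"angular":[0,0,0],"hand":20},{"slide":[0,0,-69],"angular":[0,0,0],"hand":20}]' 110
python3 - <<'E'
from h import *
print(get_obs()["tool_pos"])
f=lambda U,V,z:pt("top",(U+.5)/5-.5+280,(V+.5)/5-.5+150,z)
yaw=.741;X=np.array([np.cos(yaw),np.sin(yaw)]);Y=np.array([-X[1],X[0]])
O=np.array([.675,.0755])
L=[(15,188,.045,.075),(170,55,.045,-.075),(245,140,-.043,-.075),(90,268,-.043,.075)]
A=np.array([f(a,b,.102)[:2] for a,b,_,_ in L])
print(A.mean(0)-.001*X, [np.arctan2(*(A[j]-A[i])[::-1]) for i,j in((0,1),(3,2),(3,0),(2,1))])
for u,v in((205,180),(216,200),(135,232),(148,252),(182,226)): 
    w=f(u,v,.091)[:2]-O; print(w@X,w@Y)
E
```

```text
time_s: 7.45
tool_pos: [0.5026, -0.2776, 0.0297]
eef_rot: [3.134, 0.173, 0.005]
wrist_force: [-0.5, 0.9, 6.4]
width: 0.0254
gripper_force: 108.0
[ 0.50260094 -0.27756638  0.02969932]
[0.6749612  0.07435775] [np.float64(-0.8356800874252709), np.float64(-0.8583700312265926), np.float64(0.7720450529621247), np.float64(0.7325945944276319)]
-0.04430762177539442 -0.03403764978570517
-0.060674967680878156 -0.03029088788388304
-0.03919498526055062 0.029531017518412632
-0.05649049938108306 0.03209889040285381
-0.05858000405523833 0.000944697322689676
```

```bash
python3 -m handwheel '[{"slide":[0,0,15],"angular":[0,0,0],"hand":20},{"slide":[0,0,50],"angular":[0,0,0],"hand":20},{"slide":[0,0,90],"angular":[0,0,0],"hand":20},{"slide":[0,20,120],"angular":[0,0,0.1],"hand":20},{"slide":[-10,50,140],"angular":[0,0,0.2],"hand":20},{"slide":[-20,80,150],"angular":[0,0,0.31],"hand":20},{"slide":[-30,110,150],"angular":[0,0,0.42],"hand":20},{"slide":[-35,140,150],"angular":[0,0,0.53],"hand":20},{"slide":[-39,165,150],"angular":[0,0,0.625],"hand":20},{"slide":[-39,165,150],"angular":[0,0,0.625],"hand":20}]'
python3 -m handwheel '[{"slide":[0,0,-20],"angular":[0,0,0],"hand":20},{"slide":[0,0,-20],"angular":[0,0,0],"hand":20},{"slide":[0,0,-20],"angular":[0,0,0],"hand":20}]'
python3 - <<'E'
from h import *
import cv2
o=get_obs();print(o["tool_pos"],o["eef_rot"],o["wrist_force"],o["torque"],o["q"])
p,d=snapshot("top");q,e=snapshot("scene");np.save("t3.npy",d);np.save("s3.npy",e)
cv2.imwrite("pics/t3.png",p);cv2.imwrite("pics/s3.png",q)
a=cv2.resize(p[160:260,270:370],(600,600),interpolation=cv2.INTER_CUBIC)
cv2.imwrite("pics/g3.png",a)
P=np.array([.595,.005,.14]);print(px("top",P),px("scene",P))
E
```

```text
time_s: 8.45
tool_pos: [0.4612, -0.1087, 0.1781]
eef_rot: [-2.928, -1.135, -0.001]
wrist_force: [-1.2, -0.1, -1.9]
width: 0.0258
gripper_force: 109.2
time_s: 8.75
tool_pos: [0.4623, -0.1121, 0.1576]
eef_rot: [-2.932, -1.127, 0.001]
wrist_force: [-0.5, -0.2, -1.1]
width: 0.0256
gripper_force: 109.2
[ 0.4623038  -0.11207028  0.15764407] [-2.93237448e+00 -1.12684459e+00  5.11495842e-04] [-0.4661234  -0.18669417 -1.11701836] [-0.00208184 -0.0570413  -0.00237951] [-4.72814799e-01  2.21201533e-01  1.84732720e+00 -1.54283449e-04
  1.07340047e+00  3.64296811e-01]
(np.float64(324.62974251501396), np.float64(203.49031999548757)) (np.float64(321.4408546400062), np.float64(181.71620169226796))
```

View pics/g3.png

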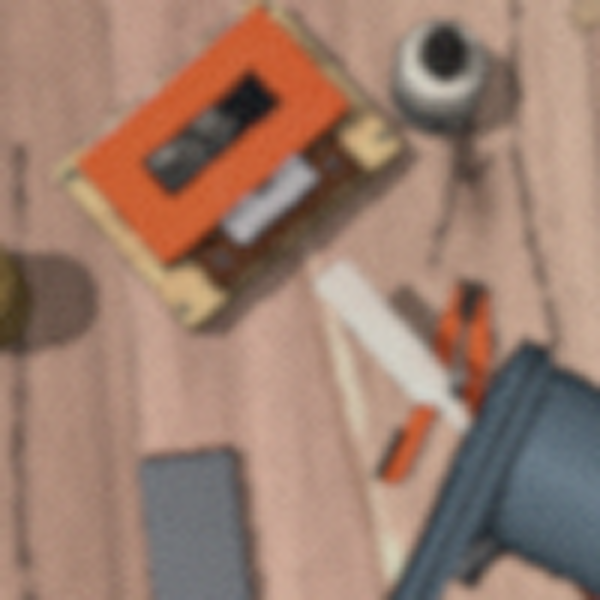

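Run:
```python
from h import *
d=np.load("t3.npy")
yaw=.735;X=np.array([np.cos(yaw),np.sin(yaw)]);Y=np.array([-X[1],X[0]]);O=np.array([.675,.075])
c=lambda U,V:((U+.5)/6-.5+270,(V+.5)/6-.5+160)
def pl(P): w=P[:2]-O; return np.round([w@X*1e3,w@Y*1e3,P[2]*1e3],1)
Q=[]
for s in np.linspace(.08,1.0,10):
    U=333+s*(432-333);V=273+s*(390-273);u,v=c(U,V)
    P=pt("top",u,v,d=d[int(round(v)),int(round(u))]);Q.append(pl(P))
Q=np.array(Q);print(Q);print("pitch",np.polyfit(Q[:,0],Q[:,2],1))
for n,a in dict(tipL=(316,285),tipR=(350,262),mid=(333,273),end=(432,390)).items(): print(n,pl(pt("top",*c(*a),.142)))
for a in ((245,243),(318,178),(281,211)): print("lip",pl(pt("top",*c(*a),.091)))
for a in ((57,172),(200,330),(412,150),(265,0)): print("ply",pl(pt("top",*c(*a),.06)))
print("tcp",pl(get_obs()["tool_pos"]))
# bench/lid depth bias
for U,V in((560,450),(50,450),(300,80),(120,230),(190,300)):
    u,v=c(U,V);print(U,V,pl(pt("top",u,v,d=np.median(d[int(v)-1:int(v)+2,int(u)-1:int(u)+2]))))
```

```text
[[-119.     4.7  144.6]
 [-127.7    4.2  135.8]
 [-137.2    4.8  141.2]
 [-146.5    5.1  144.2]
 [-155.5    5.2  142. ]
 [-164.5    5.1  139.2]
 [-173.9    5.8  146.5]
 [-182.8    5.3  137.2]
 [-191.9    5.6  138.1]
 [-201.     5.8  139.4]]
pitch [3.02825890e-02 1.45665214e+02]
tipL [-110.5   16.5  142. ]
tipR [-113.4   -7.4  142. ]
mid [-111.7    4.4  142. ]
end [-201.    6.  142.]
lip [-59.5  29.   91. ]
lip [-58.7 -30.5  91. ]
lip [-59.1  -0.3  91. ]
ply [53.9 86.4 60. ]
ply [-78.9  83.7  60. ]
ply [-80.8 -88.8  60. ]
ply [ 50.9 -82.3  60. ]
tcp [-283.     3.3  158.1]
560 450 [-258.6    8.1  528.3]
50 450 [-68.7 205.   -3.4]
300 80 [ -7.  -61.1  99.1]
120 230 [ 0.5 80.5 60.7]
190 300 [-60.8  76.2  59.9]
```

```bash
python3 -m handwheel '[{"slide":[0,0,-25],"angular":[0,0,0],"hand":20},{"slide":[0,0,-50],"angular":[0,0,0],"hand":20},{"slide":[0,0,-57],"angular":[0,0,0],"hand":20},{"slide":[0,0,-57],"angular":[0,0,0],"hand":20},{"slide":[0,0,-57],"angular":[0,0,0],"hand":20},{"slide":[18,16,-57],"angular":[0,0,0],"hand":20},{"slide":[30,27,-57],"angular":[0,0,0],"hand":20},{"slide":[30,27,-57],"angular":[0,0,0],"hand":20}]'
python3 - <<'E'
from h import *
import cv2
p,d=snapshot("top");q,e=snapshot("scene")
P=np.array([.62,.03,.085]);u,v=px("scene",P);print(u,v)
a=cv2.resize(q[150:250,250:370],(720,600),interpolation=cv2.INTER_CUBIC)
cv2.imwrite("pics/g4.png",a);cv2.imwrite("pics/t4.png",p)
E
```

```text
time_s: 9.65
tool_pos: [0.4946, -0.0843, 0.1019]
eef_rot: [2.929, 1.13, 0.005]
wrist_force: [0.0, -1.3, -1.7]
width: 0.0254
gripper_force: 109.2
311.32315128554427 194.90561290174026
```

View pics/g4.png

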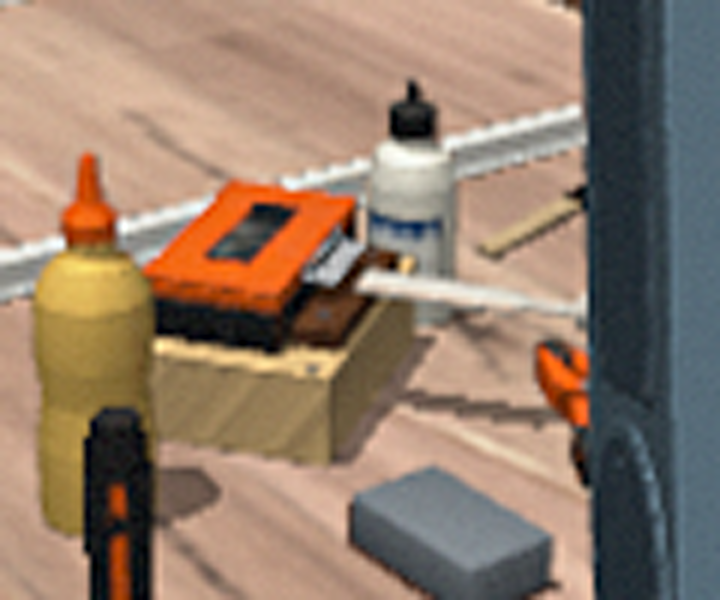

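```bash
python3 -m handwheel '[{"slide":[0,0,-2],"angular":[0,0,0],"hand":20},{"slide":[4,4,-2],"angular":[0,0,0],"hand":20},{"slide":[8,7,-2],"angular":[0,0,0],"hand":20},{"slide":[12,11,-2],"angular":[0,0,0],"hand":20},{"slide":[16,14,-2],"angular":[0,0,0],"hand":20},{"slide":[16,14,-2],"angular":[0,0,0],"hand":20}]'
python3 - <<'E'
from h import *
import cv2
o=get_obs();print(o["wrist_force"],o["torque"],o["tool_pos"])
p,d=snapshot("top");q,e=snapshot("scene")
a=cv2.resize(q[180:220,270:350],(640,320),interpolation=cv2.INTER_CUBIC)
b=cv2.resize(p[170:210,290:370],(560,280),interpolation=cv2.INTER_CUBIC)
cv2.imwrite("pics/g5.png",np.vstack([a,cv2.copyMakeBorder(b,0,0,0,80,cv2.BORDER_CONSTANT)]))
E
```

```text
time_s: 10.35
tool_pos: [0.509, -0.0702, 0.0983]
eef_rot: [2.931, 1.129, 0.001]
wrist_force: [0.9, -1.0, -1.7]
width: 0.0256
gripper_force: 109.2
[ 0.90081434 -1.0318298  -1.68243862] [-0.04477076 -0.00135337  0.01190306] [ 0.50899949 -0.07024869  0.09830839]
```

View pics/g5.png

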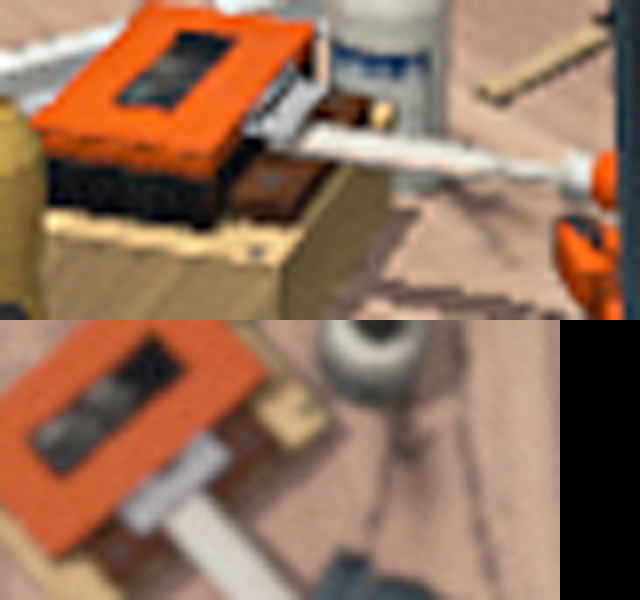

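```bash
cat > traj.py <<'E'
from h import *
yaw=.735;X=np.array([np.cos(yaw),np.sin(yaw)])
def rows(H=(46,88),r=96,off=(172,-16)):
    f0=np.array([-50-off[0],98.2])
    for th,phi in [(0,.0),(-.01,.07),(.03,.14),(.1,.15)]+[(t,.15) for t in np.arange(.2,1.81,.1)]+[(1.78,.15)]:
        C=np.array([H[0]-r*np.cos(th),H[1]+r*np.sin(th)])
        c,s=np.cos(phi),np.sin(phi)
        T=C-np.array([off[0]*c-off[1]*s,off[0]*s+off[1]*c])
        d=T-f0
        print(round(th,2),phi,(d[0]*X).round(1),d[1].round(1),np.round(phi*np.array([X[1],-X[0],0]),3))
rows()
E
python3 traj.py
```

```text
0 0.0 [0. 0.] 5.8 [ 0. -0.  0.]
-0.01 0.07 [-0.5 -0.5] -7.2 [ 0.047 -0.052  0.   ]
0.03 0.14 [-0.4 -0.3] -15.5 [ 0.094 -0.104  0.   ]
0.1 0.15 [0. 0.] -10.5 [ 0.101 -0.111  0.   ]
0.2 0.15 [1.1 1. ] -1.0 [ 0.101 -0.111  0.   ]
0.3 0.15 [2.8 2.6] 8.3 [ 0.101 -0.111  0.   ]
0.4 0.15 [5.3 4.8] 17.3 [ 0.101 -0.111  0.   ]
0.5 0.15 [8.4 7.6] 25.9 [ 0.101 -0.111  0.   ]
0.6 0.15 [12.1 10.9] 34.1 [ 0.101 -0.111  0.   ]
0.7 0.15 [16.4 14.8] 41.8 [ 0.101 -0.111  0.   ]
0.8 0.15 [21.3 19.2] 48.8 [ 0.101 -0.111  0.   ]
0.9 0.15 [26.6 24.1] 55.1 [ 0.101 -0.111  0.   ]
1.0 0.15 [32.4 29.3] 60.7 [ 0.101 -0.111  0.   ]
1.1 0.15 [38.6 34.9] 65.5 [ 0.101 -0.111  0.   ]
1.2 0.15 [45.1 40.7] 69.4 [ 0.101 -0.111  0.   ]
1.3 0.15 [51.8 46.8] 72.4 [ 0.101 -0.111  0.   ]
1.4 0.15 [58.8 53.1] 74.5 [ 0.101 -0.111  0.   ]
1.5 0.15 [65.8 59.5] 75.7 [ 0.101 -0.111  0.   ]
1.6 0.15 [73.  65.9] 75.9 [ 0.101 -0.111  0.   ]
1.7 0.15 [80.1 72.4] 75.1 [ 0.101 -0.111  0.   ]
1.8 0.15 [87.1 78.7] 73.4 [ 0.101 -0.111  0.   ]
1.78 0.15 [85.7 77.4] 73.8 [ 0.101 -0.111  0.   ]
```

```bash
python3 -m handwheel '[{"slide":[0,0,-7],"angular":[0.047,-0.052,0],"hand":20},{"slide":[0,0,-15],"angular":[0.094,-0.104,0],"hand":20},{"slide":[0,0,-10],"angular":[0.101,-0.111,0],"hand":20},{"slide":[0,0,-6],"angular":[0.101,-0.111,0],"hand":20},{"slide":[1,1,-1],"angular":[0.101,-0.111,0],"hand":20},{"slide":[2,2,4],"angular":[0.101,-0.111,0],"hand":20},{"slide":[3,3,8],"angular":[0.101,-0.111,0],"hand":20},{"slide":[3,3,8],"angular":[0.101,-0.111,0],"hand":20}]'
cat > look.py <<'E'
from h import *
yaw=.735;X=np.array([np.cos(yaw),np.sin(yaw)]);Y=np.array([-X[1],X[0]]);O=np.array([.675,.075])
o=get_obs();print("F",o["wrist_force"].round(1),"T",o["torque"].round(2),"tcp",o["tool_pos"].round(4))
import sys
for n in sys.argv[1:] or("top",):
    p,d=snapshot(n);v,u=np.nonzero(d>0);m=camera_model(n);E=m["extrinsics"]
    D=d[v,u];c=np.c_[(u-m["cx"])/m["fx"]*D,-(v-m["cy"])/m["fy"]*D,-D]
    W=(c-E[:3,3])@E[:3,:3];x=(W[:,:2]-O)@X*1e3;y=(W[:,:2]-O)@Y*1e3;z=W[:,2]*1e3
    b=p[v,u].astype(int);org=(b[:,2]>b[:,0]+70)
    k=(abs(y)<72)&(x>-70)&(x<130)&(z>75)&(z<230)
    ko=k&org;print(n,"orange n",ko.sum())
    if ko.sum()>20:
        # plane fit in x-z (lid top)
        q=np.c_[x[ko],z[ko]];q0=np.median(q,0);w=q-q0;w=w[np.hypot(*w.T)<70];_,s,V=np.linalg.svd(w-w.mean(0));print("lid ang",np.arctan2(-V[0,1],V[0,0])%np.pi,"centre",q0.round(1),"x",np.percentile(x[ko],[2,98]).round(),"z",np.percentile(z[ko],[2,98]).round(),"sv",s.round())
    kb=(abs(y-5)<9)&(x>-230)&(x<-62)&(z>60)&(z<260)&(b.min(1)>120)
    for a in range(-230,-60,20):
        t=kb&(x>=a)&(x<a+20)
        if t.sum()>3: print("blade",a+10,np.median(z[t]).round(1),t.sum(),end="; ")
    print()
E
python3 look.py top scene
```

```text
time_s: 11.25
tool_pos: [0.5119, -0.0676, 0.1072]
eef_rot: [-2.875, -1.108, -0.217]
wrist_force: [-2.0, -1.8, -4.6]
width: 0.0257
gripper_force: 108.9
F [-2.  -1.8 -4.6] T [-0.55  0.69  0.05] tcp [ 0.5119 -0.0676  0.1072]
top orange n 734
lid ang 0.24188941011413334 centre [  4.7 112.4] x [-33.  49.] z [ 97. 125.] sv [751. 102.]
blade -180 102.2 19; blade -160 98.3 15; blade -140 101.8 18; blade -120 101.3 28; blade -100 102.7 28; blade -80 105.7 28; blade -60 108.2 10; 
scene orange n 256
lid ang 0.21597134556486433 centre [ -6.  110.8] x [-35.  44.] z [ 76. 119.] sv [430. 110.]
blade -180 99.4 9; blade -160 92.3 13; blade -140 95.6 13; blade -120 98.9 13; blade -100 101.2 13; blade -80 103.6 13; blade -60 104.5 4;
```

```bash
python3 -m handwheel '[{"slide":[0,0,3],"angular":[0,0,0],"hand":20},{"slide":[0,0,6],"angular":[0,0,0],"hand":20},{"slide":[1,1,11],"angular":[0,0,0],"hand":20},{"slide":[2,2,15],"angular":[0,0,0],"hand":20},{"slide":[4,4,19],"angular":[0,0,0],"hand":20},{"slide":[6,5,24],"angular":[0,0,0],"hand":20},{"slide":[7,7,28],"angular":[0,0,0],"hand":20},{"slide":[9,8,32],"angular":[0,0,0],"hand":20},{"slide":[9,8,32],"angular":[0,0,0],"hand":20}]' 120
python3 look.py top scene
```

```text
time_s: 12.25
tool_pos: [0.5209, -0.0595, 0.139]
eef_rot: [-2.874, -1.107, -0.217]
wrist_force: [-1.0, 1.0, -5.5]
width: 0.0253
gripper_force: 122.3
F [-1.   1.  -5.5] T [-0.43  0.56  0.05] tcp [ 0.5209 -0.0595  0.139 ]
top orange n 672
lid ang 0.5702431930240137 centre [  7.3 128.7] x [-22.  53.] z [ 77. 149.] sv [718. 347.]
blade -160 132.1 22; blade -140 127.9 15; blade -120 131.5 25; blade -100 132.1 28; blade -80 134.1 28; blade -60 135.7 11; 
scene orange n 147
lid ang 0.5707544790658866 centre [  0.6 130. ] x [-25.  45.] z [ 76. 144.] sv [315. 152.]
blade -160 129.4 11; blade -140 123.8 12; blade -120 126.8 12; blade -100 130.0 12; blade -80 132.0 11; blade -60 132.7 6;
```

```bash
python3 -m handwheel '[{"slide":[2,2,4],"angular":[0,0,0],"hand":20},{"slide":[4,4,8],"angular":[0,0,0],"hand":20},{"slide":[7,6,11],"angular":[0,0,0],"hand":20},{"slide":[9,8,15],"angular":[0,0,0],"hand":20},{"slide":[12,11,18],"angular":[0,0,0],"hand":20},{"slide":[15,13,21],"angular":[0,0,0],"hand":20},{"slide":[17,16,24],"angular":[0,0,0],"hand":20},{"slide":[20,18,27],"angular":[0,0,0],"hand":20},{"slide":[20,18,27],"angular":[0,0,0],"hand":20}]'
python3 look.py top scene
```

```text
time_s: 13.25
tool_pos: [0.541, -0.0414, 0.1658]
eef_rot: [-2.874, -1.107, -0.217]
wrist_force: [-1.2, -1.1, -4.5]
width: 0.0251
gripper_force: 122.3
F [-1.2 -1.1 -4.5] T [-0.47  0.53 -0.04] tcp [ 0.541  -0.0414  0.1658]
top orange n 437
lid ang 0.9980189387386971 centre [ 20.5 144.7] x [-24.  55.] z [ 76. 172.] sv [515. 116.]
blade -140 160.8 21; blade -120 154.0 17; blade -100 157.8 21; blade -80 161.1 29; blade -60 161.1 13; 
scene orange n 104
lid ang 1.1841009073910305 centre [ 15.5 108.1] x [-26.  52.] z [ 75. 166.] sv [364. 219.]
blade -140 157.8 10; blade -120 151.4 11; blade -100 154.7 13; blade -80 157.4 12; blade -60 160.0 5;
```

```bash
python3 -m handwheel '[{"slide":[3,3,2],"angular":[0,0,0],"hand":20},{"slide":[6,6,5],"angular":[0,0,0],"hand":20},{"slide":[9,8,6],"angular":[0,0,0],"hand":20},{"slide":[13,11,8],"angular":[0,0,0],"hand":20},{"slide":[16,14,9],"angular":[0,0,0],"hand":20},{"slide":[19,17,10],"angular":[0,0,0],"hand":20},{"slide":[23,21,11],"angular":[0,0,0],"hand":20},{"slide":[27,24,11],"angular":[0,0,0],"hand":20},{"slide":[27,24,11],"angular":[0,0,0],"hand":20}]'
python3 look.py top scene
```

```text
time_s: 14.25
tool_pos: [0.5682, -0.017, 0.1765]
eef_rot: [-2.874, -1.107, -0.218]
wrist_force: [-1.0, 0.4, -1.9]
width: 0.0251
gripper_force: 122.6
F [-1.   0.4 -1.9] T [-0.07  0.08  0.03] tcp [ 0.5682 -0.017   0.1765]
top orange n 198
lid ang 2.859705024271693 centre [40.1 95.9] x [-25.  51.] z [ 75. 181.] sv [294.  85.]
blade -100 172.9 18; blade -80 167.0 13; blade -60 169.8 7; 
scene orange n 264
lid ang 1.4053437367571704 centre [ 51. 121.] x [-25.  57.] z [ 75. 173.] sv [421.  43.]
blade -100 167.7 11; blade -80 164.3 12; blade -60 165.9 4;
```

```bash
python3 -m handwheel '[{"slide":[4,3,1],"angular":[0,0,0],"hand":20},{"slide":[7,6,1],"angular":[0,0,0],"hand":20},{"slide":[11,10,1],"angular":[0,0,0],"hand":20},{"slide":[14,13,1],"angular":[0,0,0],"hand":20},{"slide":[18,16,0],"angular":[0,0,0],"hand":20},{"slide":[21,19,0],"angular":[0,0,0],"hand":20},{"slide":[25,22,-1],"angular":[0,0,0],"hand":20},{"slide":[27,24,-1],"angular":[0,0,0],"hand":20},{"slide":[27,24,-1],"angular":[0,0,0],"hand":20}]'
python3 look.py top scene
python3 - <<'E'
from h import *
import cv2
q,e=snapshot("scene");cv2.imwrite("pics/s6.png",q)
E
```

```text
time_s: 15.25
tool_pos: [0.5947, 0.0068, 0.1752]
eef_rot: [-2.874, -1.107, -0.216]
wrist_force: [-0.0, -0.8, -1.6]
width: 0.025
gripper_force: 122.6
F [-0.  -0.8 -1.6] T [-0.07  0.07 -0.01] tcp [0.5947 0.0068 0.1752]
top orange n 404
lid ang 1.8191888044297229 centre [ 63.1 103.1] x [-25.  81.] z [ 75. 174.] sv [502.  60.]

scene orange n 381
lid ang 1.79929522050907 centre [ 66.3 120.9] x [-12.  77.] z [ 77. 168.] sv [482.  59.]
blade -60 167.8 6;
```

```bash
python3 -m handwheel '[{"slide":[-20,-18,0],"angular":[0,0,0],"hand":20},{"slide":[-45,-41,0],"angular":[0,0,0],"hand":20},{"slide":[-75,-68,0],"angular":[0,0,0],"hand":20},{"slide":[-100,-90,5],"angular":[0,0,0],"hand":20},{"slide":[-122,-110,15],"angular":[0,0,0],"hand":20},{"slide":[-130,-118,20],"angular":[-0.101,0.111,0],"hand":20},{"slide":[-130,-118,20],"angular":[-0.101,0.111,0],"hand":20},{"slide":[-130,-118,20],"angular":[-0.101,0.111,0],"hand":20}]'
cat > blade.py <<'E'
from h import *
o=get_obs();print(o["tool_pos"],o["eef_rot"],o["torque"])
R=__import__("cv2").Rodrigues(o["eef_rot"])[0];print("tool x",R[:,0].round(3),"tool z",R[:,2].round(3))
ax=R[:,0]*np.sign(R[0,0]); yaw=np.arctan2(ax[1],ax[0]);X=np.array([np.cos(yaw),np.sin(yaw)]);Y=np.array([-X[1],X[0]])
for n in("top","scene"):
  S=[]
  for k in range(3):
    p,d=snapshot(n);v,u=np.nonzero(d>0);m=camera_model(n);E=m["extrinsics"]
    D=d[v,u];c=np.c_[(u-m["cx"])/m["fx"]*D,-(v-m["cy"])/m["fy"]*D,-D]
    W=(c-E[:3,3])@E[:3,:3];w=W[:,:2]-o["tool_pos"][:2];x=w@X;y=w@Y;z=W[:,2]-o["tool_pos"][2]
    t=(x>.075)&(x<.18)&(abs(y)<.012)&(z>-.05)&(z<.02);S.append(np.c_[x[t],z[t],y[t]])
  S=np.vstack(S);f=np.polyfit(S[:,0],S[:,1],1);k=abs(np.polyval(f,S[:,0])-S[:,1])<.006;f=np.polyfit(S[k,0],S[k,1],1)
  print(n,len(S),k.sum(),"slope",f[0],"z at tip",np.polyval(f,.172),"xmax",S[k,0].max())
E
python3 blade.py; python3 look.py top|head -3
```

```text
time_s: 16.2
tool_pos: [0.4654, -0.1104, 0.1954]
eef_rot: [-2.929, -1.131, -0.007]
wrist_force: [0.4, 0.8, -2.3]
width: 0.0255
gripper_force: 122.6
[ 0.46541394 -0.11042164  0.19538976] [-2.9294216  -1.1309904  -0.00661053] [ 0.04544376 -0.01145985  0.03828801]
tool x [0.741 0.672 0.004] tool z [ 0.003  0.003 -1.   ]
top 535 507 slope -0.008188571460234079 z at tip -0.01811469116456411 xmax 0.17617245076500399
scene 201 201 slope -0.0059283854010837396 z at tip -0.021821560646450328 xmax 0.17270946276921717
F [ 0.1 -0.6 -2.1] T [ 0.05 -0.   -0.02] tcp [ 0.4643 -0.1109  0.1949]
top orange n 489
lid ang 1.8749718986233082 centre [62.1 99.1] x [-25.  81.] z [ 76. 176.] sv [391.  55.]
```

```bash
python3 -m handwheel '[{"slide":[4,-25,0],"angular":[0,0,-0.1],"hand":20},{"slide":[9,-55,0],"angular":[0,0,-0.2],"hand":20},{"slide":[18,-85,0],"angular":[0,0,-0.31],"hand":20},{"slide":[28,-115,0],"angular":[0,0,-0.42],"hand":20},{"slide":[34,-145,-10],"angular":[0,0,-0.53],"hand":20},{"slide":[38,-166,-30],"angular":[0,0,-0.625],"hand":20},{"slide":[38,-166,-70],"angular":[0,0,-0.625],"hand":20},{"slide":[38,-166,-110],"angular":[0,0,-0.625],"hand":20},{"slide":[38,-166,-135],"angular":[0,0,-0.625],"hand":20},{"slide":[38,-166,-135],"angular":[0,0,-0.625],"hand":20}]'
python3 blade.py
```

```text
time_s: 17.55
tool_pos: [0.4999, -0.2756, 0.0562]
eef_rot: [-3.131, -0.172, 0.009]
wrist_force: [-0.1, 0.3, -1.5]
width: 0.0253
gripper_force: 122.5
[ 0.49994235 -0.27557501  0.05620319] [-3.13064423 -0.17189516  0.00945095] [0.02443077 0.00770185 0.05027874]
tool x [ 0.994  0.11  -0.006] tool z [-0.006  0.006 -1.   ]
top 478 398 slope -0.009034867598435078 z at tip -0.016736004124748193 xmax 0.1767320945640622Traceback (most recent call last):
  File "blade.py", line 12, in <module>
    S=np.vstack(S);f=np.polyfit(S[:,0],S[:,1],1);k=abs(np.polyval(f,S[:,0])-S[:,1])<.006;f=np.polyfit(S[k,0],S[k,1],1)
                     ~~~~~~~~~~^^^^^^^^^^^^^^^^^
    raise TypeError("expected non-empty vector for x")
TypeError: expected non-empty vector for x
```

Nearly level; lower to contact slowly.

```bash
python3 -m handwheel '[{"slide":[0,0,-10],"angular":[0,0,0],"hand":20},{"slide":[0,0,-18],"angular":[0,0,0],"hand":20},{"slide":[0,0,-22],"angular":[0,0,0],"hand":20},{"slide":[0,0,-25],"angular":[0,0,0],"hand":20},{"slide":[0,0,-25],"angular":[0,0,0],"hand":20},{"slide":[0,0,-25],"angular":[0,0,0],"hand":20}]'
```

```text
time_s: 18.45
tool_pos: [0.5024, -0.2777, 0.0352]
eef_rot: [-3.137, -0.172, 0.0]
wrist_force: [-0.3, -0.6, -1.7]
width: 0.0251
gripper_force: 122.6
```

```bash
python3 -m handwheel '[{"slide":[0,0,-2],"angular":[0,0,0],"hand":20},{"slide":[0,0,-4],"angular":[0,0,0],"hand":20},{"slide":[0,0,-5],"angular":[0,0,0],"hand":20},{"slide":[0,0,-6],"angular":[0,0,0],"hand":20},{"slide":[0,0,-6],"angular":[0,0,0],"hand":20}]'
```

```text
time_s: 18.95
tool_pos: [0.5023, -0.2776, 0.0299]
eef_rot: [3.137, 0.173, -0.0]
wrist_force: [-1.9, 0.6, 4.0]
width: 0.0251
gripper_force: 123.2
```

Contact (≈6 N). Release slowly and retreat.

```bash
python3 -m handwheel '[{"slide":[0,0,0],"angular":[0,0,0],"hand":28},{"slide":[0,0,0],"angular":[0,0,0],"hand":40},{"slide":[0,0,0],"angular":[0,0,0],"hand":56},{"slide":[0,0,0],"angular":[0,0,0],"hand":56},{"slide":[0,0,15],"angular":[0,0,0],"hand":56},{"slide":[0,0,50],"angular":[0,0,0],"hand":56},{"slide":[0,0,100],"angular":[0,0,0],"hand":56},{"slide":[-40,-20,140],"angular":[0,0,0],"hand":56},{"slide":[-80,-50,170],"angular":[0,0,0],"hand":56},{"slide":[-120,-80,180],"angular":[0,0,0],"hand":56}]' 20
python3 -m handwheel '[{"slide":[-50,-50,0],"angular":[0,0,0],"hand":56},{"slide":[-90,-90,0],"angular":[0,0,0],"hand":56},{"slide":[-110,-120,0],"angular":[0,0,0],"hand":56},{"slide":[-110,-120,0],"angular":[0,0,0],"hand":56}]'
python3 look.py top scene;python3 - <<'E'
from h import *
import cv2
p,_=snapshot("top");q,_=snapshot("scene")
cv2.imwrite("pics/f.png",np.vstack([cv2.resize(p[140:270,200:450],(650,338),interpolation=cv2.INTER_CUBIC),cv2.resize(q[140:240,200:450],(650,260),interpolation=cv2.INTER_CUBIC)]))
E
```

```text
time_s: 19.95
tool_pos: [0.3964, -0.3482, 0.2071]
eef_rot: [3.133, 0.176, 0.004]
wrist_force: [0.8, -1.4, -0.2]
width: 0.0558
gripper_force: 0.0
time_s: 20.35
tool_pos: [0.283, -0.4711, 0.2043]
eef_rot: [3.135, 0.166, -0.001]
wrist_force: [-0.5, 1.2, 1.1]
width: 0.056
gripper_force: 0.0
F [-0.5  1.2  1.1] T [-0.04 -0.05 -0.02] tcp [ 0.283  -0.4711  0.2043]
top orange n 511
lid ang 1.8490191949582597 centre [ 63.  100.3] x [-24.  81.] z [ 76. 174.] sv [452.  59.]

scene orange n 422
lid ang 1.7841760203625598 centre [ 66.8 124.6] x [-16.  77.] z [ 77. 170.] sv [523.  65.]
```

View pics/f.png

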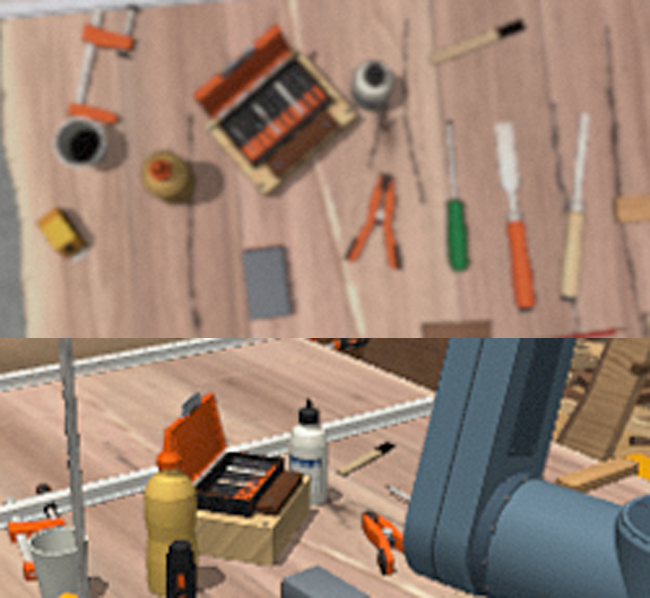

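The lid is tipped back past upright (lid at about (240,70) in the top view). The block lies flat at (268,282), the chisel lies at (515,215), and the bystanders have not moved.

```bash
python3 -c "
from workcell import *
print(close_job())"
```

```text
the job is handed in; nothing more can be done
None
```

The job is handed in at about 21 s: the block is flat on the bench, the lid was raised only by the chisel and stands at about 1.8 rad, past upright, the chisel is laid flat back at its original spot, and the last pictures show the other things undisturbed; the blade lifted the lip directly, without bearing on the ledge as a fulcrum.

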